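# Keep the board strip down in the trimming jig

### The arm

A 6-joint arm with a two-finger parallel gripper is mounted at the origin on the work surface. World frame = base frame: x ahead of the robot, y to its left, z up, the work surface at z = 0. Lengths are in m, angles in rad, forces in N, time in s.
With the tool pointing down it reaches from about 0.275 to 0.75 m from the base axis. Payload 10.2 kg.
Tool frame: the origin (TCP) lies at the very end of the fingers, on their centre line; the grasp point (between the pads) lies robot.grip_depth behind it (robot.grip_depth is the distance from the TCP to the grasp point, in m); x points along the fingers, z is the direction in which the jaws open and shut, and the axes are right-handed (so a half turn about x gives the same grasp; the last joint's range is limited). The gripper opens to 85 mm and grips with 20 to 120 N. Pads are 22 mm wide; open, the fingers measure 114 mm over their backs; the gripper's body (76 mm by 85 mm) begins 54 mm behind the grasp point. The pads swing forward as they close: fully open they stand 13 mm farther back than shut.
Start: joints at [0.995, 0.313, 1.498, -0, 1.331, -0.223], TCP at [0.181, 0.493, 0.231] pointing down, gripper open.
Joint ranges: [-2.94, 2.94], [-0.97, 2.17], [0.19, 2.56], [-1.23, 4.37], [0.02, 3.11], [-2.88, 2.88]. Speed limits (rad/s): [2.39, 2.39, 3.01, 3.14, 3.14, 3.14].

### API

Orientations are given as a unit quaternion [x, y, z, w].
In Python, from rig import robot gives the robot as it stands. The module is installed in compiled form; this text tells all that it offers.
- The arm moves only by the tool apply_moves, never from a script. Its argument "steps" is a list that holds one entry, the list of rows, each a list of 7 numbers: the turn, a rotation vector about the tool's x, y, z in degrees, then the shift along the tool's x, y, z in mm, then the opening, from 0 (shut) to 1 (fully open). In form: [[[rx, ry, rz, dx, dy, dz, grip], ...]]. A call has 1 to 20 rows; each row is the pose to reach, as a shift and turn from the pose commanded when the call began, along the tool's axes at that moment; what a row does not reach only later rows make up. A row lasts 1/10 s, in which the tool goes at most 50 mm and 8.59 degrees, less where a joint would pass 70% of its speed; a pose out of reach is approached as far as the arm can. A call with a gripper value outside its range is refused whole. The fingers move at their own pace and stop on an object; "grip_force" is the grip in N (left out, the last holds). Time passes only in rows, so rows that repeat a pose let the fingers close. It gives the time, the measured TCP pose, the force and the opening at its end, in the units of the state.
- robot.state(): the state, without advancing time (a new reading comes with each control period).
- robot.camera(name): name is "scene" or "side" or "wrist"; returns the picture (400x640x3 uint8, red, green, blue); there is no depth.
- robot.camera_model(name): a dict with "intrinsics" (3x3 intrinsics, pixels), "D" ([k1, k2, p1, p2, k3] as OpenCV has them; the pictures are not rectified), "extrinsics" (4x4, takes a point from camera to world coordinates); the wrist camera has in their place "tool_from_camera" (4x4, takes a point from camera to tool coordinates, whose origin is the TCP and whose axes are the tool frame's). Camera axes: x right, y up, looking along -z (the intrinsics and any distortion apply to the point x, -y, -z); pixel columns grow to the right and rows downward; lengths in m; the calibration is good to about 2 mm. A picture is of the moment at which its call begins: read the wrist's pose just before it. camera_model takes no time and is no camera call.
- robot.finish_job(): hands the job in, once; it reports no verdict.
Trained networks look in the newest picture that a camera, given by its name, has taken for a name from the list of things; names that differ only in an ending like _2 or _b are one class to them, and where a whole thing is asked for, a point or a joint stands for the part that bears it (a point fixed in the world has none). Each returns a list of dicts, best first, with "p" (0 to 1); they miss things now and then, are a little off and sometimes report something else, mostly with a low value. They report only what shows in the picture. A call takes as long as a camera call.
- robot.look_for(query, camera): "xyz" ([x, y, z] in m, in world coordinates, good to about 4 mm: the middle of the surface that is visible of it).
The state is a dict: "time": time; "joint_pos": joint angles; "qvel": joint speeds; "effort": joint torques, N m; "eef_pos": TCP position; "orientation": TCP orientation; "contact_force": force on the tool from outside, world axes, zero at the start; "torque": the same for the moment, N m; "finger_gap": finger opening in m.
Only numpy, scipy, OpenCV 4.12 (cv2) and the standard library are available. Lean on these libraries where they do the work, as an engineer would, in place of code of your own. Each camera call takes 0.05 s, during which the arm holds its last target.

### The job

Get the strip of building board ready for trimming: push it fully home so that its whole long edge lies against the wooden fence of the jig, then swing each of the two metal keeper bars round by pushing on its arm until it lies square across the strip. Push only: do not lift the strip, and leave the other things on the bench where they are.

Things in the scene. Friction and masses are not known exactly. Their poses are not given: they have to be found in the camera images.
- jig: jig fixed to the bench; origin on the bench surface. Grey base board 12 mm thick, x -90 to +70, y -150 to +150 mm. Wooden fence along y on its far (+x) side: x +40 to +70, y -140 to +140, top 40 mm over the bench; its face at x = +40 looks to the robot (-x). The keeper bars pivot on the fence at x = +55, y = +70 (left) and -70 mm (right); bolt heads there rise to 75 mm
- strip_center (a point): centre, half-way up, of the loose strip of foam-core board (orange-tan faces, white edges): 70 (x) by 260 (y) by 28 mm, 0.2 to 0.45 kg, flat on the jig's base board, its top 40 mm over the bench. Its x points across it to the fence, y along it. Starts 20 to 35 mm off the fence (mid-length), askew up to 0.1 rad; home, this point is at jig x = +5 mm
- strip_left (a point): left (+y) end of the strip's edge that faces the fence, half-way up; 35 mm in x and 130 mm in y from the strip's centre
- strip_right (a point): right (-y) end of the strip's edge that faces the fence, half-way up
- keeper_left (a joint): aluminium bar 22 mm wide, 24 high, reaching 115 from its vertical pivot on the fence; underside 44 mm over the bench, 4 mm above the strip. Rad: 0 = square across the strip, pointing to jig -x; grows as it swings outward to the left (+y), clockwise from above; 1.57 = along the fence, pointing left (+y). Range -0.6 to 1.75, starts 0.8 to 1.5. Stiff pivot: stays where left; 1.5 N at 85 mm moves it
- keeper_right (a joint): aluminium bar 22 mm wide, 24 high, reaching 115 from its vertical pivot on the fence; underside 44 mm over the bench, 4 mm above the strip. Rad: 0 = square across the strip, pointing to jig -x; grows as it swings outward to the right (-y), counter-clockwise from above; 1.57 = along the fence, pointing right (-y). Range -0.6 to 1.75, starts 0.8 to 1.5. Stiff pivot: stays where left; 1.5 N at 85 mm moves it
- keeper_left_pivot (a point): on the pivot axis of the left keeper bar, half-way up the bar, 56 mm over the bench; its -x axis points along the bar to the tip
- keeper_left_tip (a point): free end of the left keeper bar, 115 mm from the pivot, half-way up
- keeper_right_pivot (a point): on the pivot axis of the right keeper bar, half-way up the bar, 56 mm over the bench; its -x axis points along the bar to the tip
- keeper_right_tip (a point): free end of the right keeper bar, 115 mm from the pivot, half-way up
- tub: screw-lidded tub, 72 mm wide, 85 mm high, standing on the right; bystander; origin under its centre
- angle: steel angle offcut 200 mm long along its own y, 30 by 30 mm, on the left; bystander; origin under its centre
- cartridge: white sealant cartridge, 47 mm thick, 215 mm long along its own x, lying beyond the jig; bystander; origin under its centre
- knife: black utility knife, handle 120 mm long along its own x, 26 wide, 21 high, with a 32 mm blade at +x, lying on the right, beyond the tub; bystander; origin under the handle, 40 mm from its blade end

How it is judged:
By the outcome, as a careful person would: the job done as asked, in the order asked, and still so for the second after the job is handed in, with the robot touching nothing.
It also fails if it takes over 67 s, if anything falls off the work surface, if the arm or the gripper's body presses on something with over 40 N, if the wrist force passes 120 N, or if a joint passes its speed limit or range.

## Working session

There is one attempt and no reset: what is moved stays moved. The work goes in short steps, Python scripts to look and compute and a tool call to move; the robot and the scene stay as the last step left them, time stands still between calls to the robot, and variables do not carry over. Pictures are saved under pics/ and viewed, and the job is handed in when it is done.

Besides the shell and the picture viewer there is one more tool, called as name(argument=value, ...) on one line, values as JSON. apply_moves: Moves the arm, as the interface text tells. Its arguments: {"type":"object","properties":{"steps":{"type":"array"},"grip_force":{"type":"number"}},"required":["steps"]}

```bash
mkdir -p pics
cat > h.py <<'E'
import numpy as np, cv2
from rig import robot
from scipy.spatial.transform import Rotation as R
def save(n,f):
    im=robot.camera(n); cv2.imwrite('pics/'+f,im[:,:,::-1]); return im
def proj(n,P):
    m=robot.camera_model(n);E=np.array(m["extrinsics"]);P=np.atleast_2d(P)
    c=(P-E[:3,3])@E[:3,:3]; c=c*[1,-1,-1]
    return cv2.projectPoints(c,np.zeros(3),np.zeros(3),np.array(m["intrinsics"]),np.array(m["D"]))[0][:,0]
def unproj(n,uv,z):
    m=robot.camera_model(n);E=np.array(m["extrinsics"])
    p=cv2.undistortPoints(np.array(uv,float).reshape(-1,1,2),np.array(m["intrinsics"]),np.array(m["D"]))[:,0]
    d=np.c_[p[:,0],-p[:,1],-np.ones(len(p))]@E[:3,:3].T
    return E[:3,3]+d*((z-E[2,3])/d[:,2])[:,None]
E
python3 - <<'E'
from h import *
s=robot.state();print(s)
print(R.from_quat(s['orientation']).as_matrix().round(3))
save('scene','s0.png');save('side','d0.png')
for c in ['scene','side']:
  for q in ['jig','strip_center','strip_left','strip_right','keeper_left_pivot','keeper_left_tip','keeper_right_pivot','keeper_right_tip','tub','angle','cartridge','knife']:
    print(c,q,[(np.round(d['xyz'],3),round(d['p'],2)) for d in robot.look_for(q,c)[:2]])
E
```

```text
{'time': 0.0, 'joint_pos': array([ 9.94593370e-01,  3.13474155e-01,  1.49844291e+00, -2.06434449e-05,
        1.33100909e+00, -2.23395071e-01]), 'qvel': array([ 0.00125357, -0.00077203, -0.00023525,  0.00025616,  0.00027061,
       -0.00075996]), 'effort': array([-3.91747235e-04, -4.12252343e+01, -2.59744102e+01, -2.20333741e-04,
        4.15917064e-03,  4.02602410e-06]), 'eef_pos': array([0.181273  , 0.49243293, 0.23072053]), 'orientation': array([-0.40468056,  0.58041885,  0.40431278,  0.57955049]), 'contact_force': array([0.82586646, 0.0524195 , 0.47143861]), 'torque': array([-0.00865272,  0.03152651,  0.04998269]), 'finger_gap': 0.08548102561779283}
[[-0.001 -0.938  0.346]
 [-0.001  0.346  0.938]
 [-1.     0.    -0.001]]
scene jig [(array([ 0.57 , -0.02 ,  0.039]), 0.86)]
scene strip_center [(array([ 0.511, -0.008,  0.041]), 0.93), (array([ 0.444, -0.377,  0.063]), 0.24)]
scene strip_left [(array([ 0.506, -0.012,  0.037]), 0.64)]
scene strip_right [(array([ 0.505, -0.007,  0.04 ]), 0.71)]
scene keeper_left_pivot [(array([0.566, 0.086, 0.066]), 0.76)]
scene keeper_left_tip [(array
[... 533 characters left out ...]
rray([ 0.493, -0.027,  0.044]), 0.8)]
side strip_left [(array([ 0.495, -0.029,  0.036]), 0.96)]
side strip_right []
side keeper_left_pivot [(array([0.548, 0.085, 0.066]), 0.75)]
side keeper_left_tip [(array([0.55 , 0.078, 0.068]), 0.81), (array([ 0.577, -0.368,  0.016]), 0.47)]
side keeper_right_pivot [(array([ 0.54 , -0.135,  0.07 ]), 0.62)]
side keeper_right_tip [(array([ 0.543, -0.138,  0.064]), 0.9)]
side tub [(array([ 0.412, -0.39 ,  0.086]), 0.78)]
side angle [(array([0.485, 0.383, 0.014]), 0.95)]
side cartridge [(array([ 0.801, -0.081,  0.038]), 0.91), (array([ 0.578, -0.368,  0.019]), 0.41)]
side knife [(array([ 0.578, -0.368,  0.019]), 0.72), (array([ 0.542, -0.138,  0.072]), 0.46)]
```

View pics/s0.png

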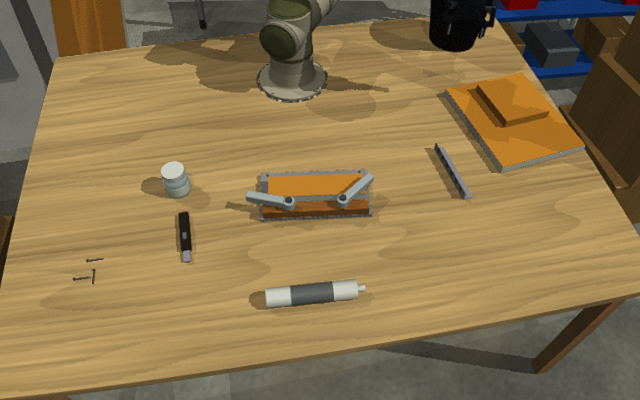

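View pics/d0.png

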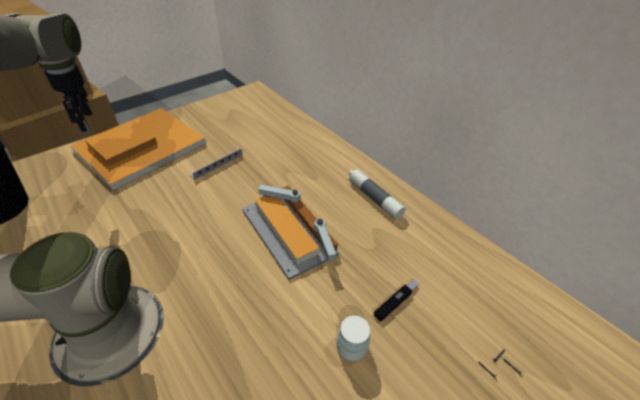

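The scene camera looks from the far side. The strip is at about (318,185), with the left bar at (357,190) and the right bar at (270,200). Next I'll zoom in and check the wrist camera's geometry.

Run:
```python
from h import *
a=cv2.imread('pics/s0.png')[150:240,230:390];cv2.imwrite('pics/s0z.png',cv2.resize(a,None,fx=5,fy=5,interpolation=2))
a=cv2.imread('pics/d0.png')[170:290,230:350];cv2.imwrite('pics/d0z.png',cv2.resize(a,None,fx=5,fy=5,interpolation=2))
m=robot.camera_model('wrist');print(m, robot.grip_depth)
print(robot.state()['time'])
```

```text
{'intrinsics': array([[338.20784704,   0.        , 320.75695238],
       [  0.        , 338.20784704, 193.02161673],
       [  0.        ,   0.        ,   1.        ]]), 'D': array([-0.06636419,  0.        ,  0.        ,  0.        ,  0.        ]), 'tool_from_camera': array([[-4.31959172e-04,  2.90557947e-01, -9.56857300e-01,
        -1.42204363e-01],
       [ 1.39366800e-04,  9.56857398e-01,  2.90557914e-01,
         7.52036041e-02],
       [ 9.99999897e-01, -7.84498448e-06, -4.53817461e-04,
         9.17556816e-04],
       [ 0.00000000e+00,  0.00000000e+00,  0.00000000e+00,
         1.00000000e+00]])} 0.0187
1.3
```

View pics/s0z.png

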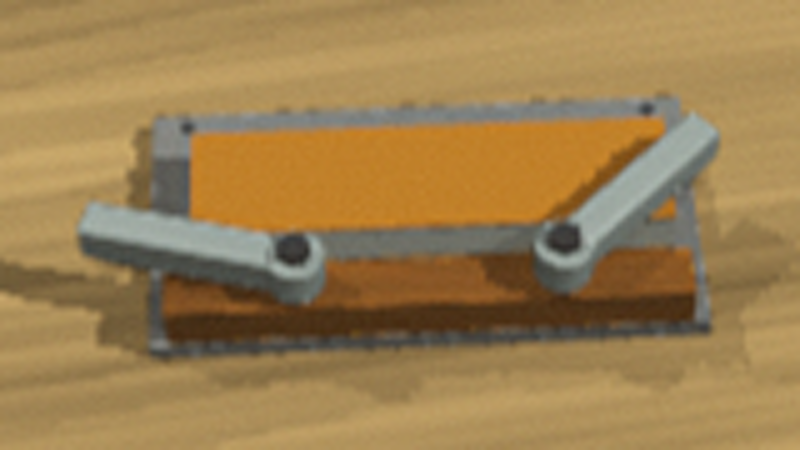

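View pics/d0z.png

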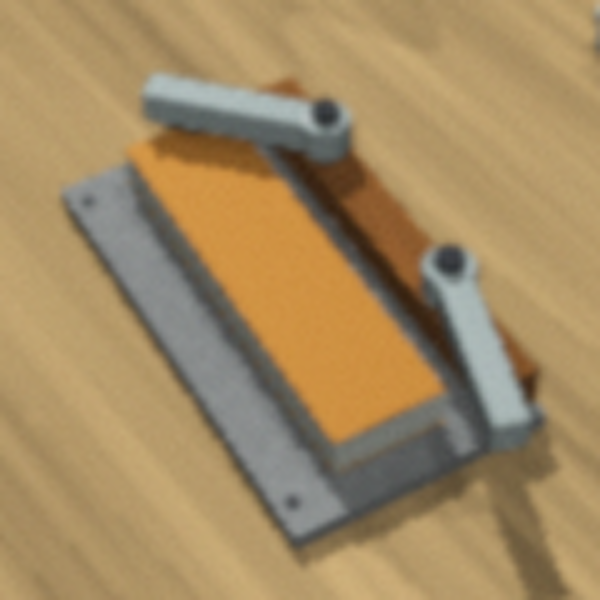

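Run:
```python
from h import *
q=lambda pts,z,n,o:print(n,unproj(n,np.array(pts)/5+o,z).round(4).tolist())
q([(155,120),(680,98),(710,325),(152,350)],.012,'scene',[230,150])
q([(292,243),(564,233)],.075,'scene',[230,150])
q([(65,190),(297,545)],.012,'side',[230,170])
q([(325,110),(450,258)],.075,'side',[230,170])
```

```text
scene [[0.4195, -0.1454, 0.012], [0.4539, 0.1512, 0.012], [0.6119, 0.1308, 0.012], [0.5776, -0.1632, 0.012]]
scene [[0.5681, -0.0844, 0.075], [0.5854, 0.0543, 0.075]]
side [[0.451, 0.1443, 0.012], [0.4125, -0.1531, 0.012]]
side [[0.582, 0.0494, 0.075], [0.5654, -0.0892, 0.075]]
```

apply_moves(steps=[[[-13.4,0,0,-20,-454,-367,0],[-13.4,0,0,-20,-454,-367,0],[-13.4,0,0,-20,-454,-367,0],[-13.4,0,0,-20,-454,-367,0],[-13.4,0,0,-20,-454,-367,0],[-13.4,0,0,-20,-454,-367,0],[-13.4,0,0,-20,-454,-367,0],[-13.4,0,0,-20,-454,-367,0],[-13.4,0,0,-20,-454,-367,0],[-13.4,0,0,-20,-454,-367,0],[-13.4,0,0,-20,-454,-367,0],[-13.4,0,0,-20,-454,-367,0],[-13.4,0,0,-20,-454,-367,0],[-13.4,0,0,-20,-454,-367,0],[-13.4,0,0,-20,-454,-367,0],[-13.4,0,0,-20,-454,-367,0],[-13.4,0,0,-20,-454,-367,0],[-13.4,0,0,-20,-454,-367,0]]])

```text
time: 3.1
eef_pos: [0.4805, -0.0081, 0.2514]
orientation: [-0.47, 0.529, 0.47, 0.529]
contact_force: [0.2, -0.4, 0.2]
finger_gap: -0.0003
```

Run:
```python
from h import *
s=robot.state();print(s['eef_pos'],s['finger_gap'],s['time'],s['joint_pos'])
print(R.from_quat(s['orientation']).as_matrix().round(3))
import pickle;pickle.dump(s,open('w0.pkl','wb'))
save('wrist','w0.png')
```

```text
[ 0.48050177 -0.00807536  0.25144676] -0.00031163407115579337 3.1 [-2.61228563e-01  1.99080047e-01  1.59165890e+00 -1.33983738e-05
  1.35057981e+00 -1.71400202e+00]
[[ 0.    -0.993  0.118]
 [-0.     0.118  0.993]
 [-1.    -0.    -0.   ]]
```

View pics/w0.png

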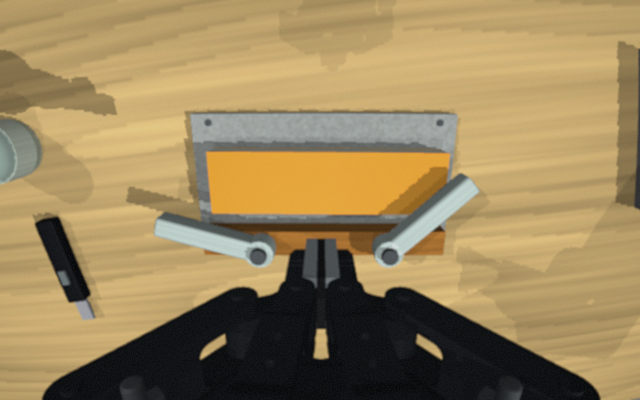

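```bash
cat >> h.py <<'E'
def wun(s,uv,z):
    m=robot.camera_model('wrist');T=np.eye(4);T[:3,:3]=R.from_quat(s['orientation']).as_matrix();T[:3,3]=s['eef_pos']
    E=T@np.array(m['tool_from_camera'])
    p=cv2.undistortPoints(np.array(uv,float).reshape(-1,1,2),np.array(m["intrinsics"]),np.array(m["D"]))[:,0]
    d=np.c_[p[:,0],-p[:,1],-np.ones(len(p))]@E[:3,:3].T
    return E[:3,3]+d*((z-E[2,3])/d[:,2])[:,None]
E
python3 - <<'E'
from h import *
import pickle;s=pickle.load(open('w0.pkl','rb'))
for n,uv,z in [('base',[(190,113),(456,114)],.012),('bolt',[(258,257),(389,257)],.075),('strip',[(206,152),(450,153),(207,214),(400,215)],.04),('tips',[(472,182),(160,224)],.068)]:
    print(n,wun(s,uv,z).round(4)[:,:2].tolist())
im=cv2.imread('pics/w0.png')[95:275,130:490];cv2.imwrite('pics/w0z.png',cv2.resize(im,(800,400),interpolation=2))
E
```

```text
base [[0.4117, -0.1454], [0.4476, 0.1492]]
bolt [[0.5644, -0.0831], [0.5806, 0.0536]]
strip [[0.4533, -0.1264], [0.4849, 0.1315], [0.5224, -0.1403], [0.5489, 0.0745]]
tips [[0.5109, 0.1435], [0.5184, -0.1816]]
```

View pics/w0z.png

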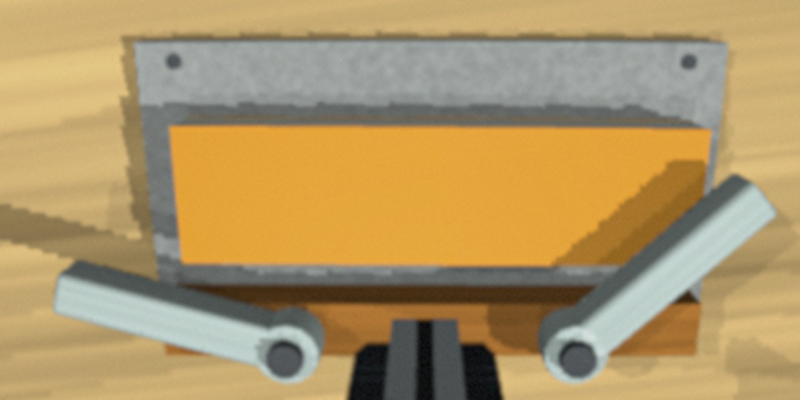

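The wrist view shows the strip lying almost parallel to the fence, with a gap of about 21 mm. The near edge runs (206,152) to (450,153) and the bolts are at (258,257) and (389,257). I'll open the fingers to get two push points and come down behind the strip.

apply_moves(steps=[[[0,0,0,0,43,9,1],[0,0,0,0,43,9,1],[0,0,0,50,43,9,1],[0,0,0,100,43,9,1],[0,0,0,150,43,9,1],[0,0,0,190,43,9,1],[0,0,0,215,43,9,1],[0,0,0,233,43,9,1],[0,0,0,233,43,9,1],[0,0,0,233,43,9,1],[0,0,0,233,43,9,1]]])

```text
time: 4.25
eef_pos: [0.4398, 0.0053, 0.0194]
orientation: [-0.47, 0.528, 0.469, 0.529]
contact_force: [0.3, -0.2, 0.8]
finger_gap: 0.0853
```

Run:
```python
from h import *
s=robot.state();print(s['eef_pos'],s['finger_gap'],s['time'],s['contact_force'])
save('wrist','w1.png');im=save('side','d1.png')[140:300,200:380];cv2.imwrite('pics/d1z.png',cv2.resize(im[:,:,::-1],None,fx=3.5,fy=3.5))
```

```text
[0.43984984 0.00525986 0.01938322] 0.08528537128703655 4.25 [ 0.25230532 -0.23233083  0.7924765 ]
```

View pics/w1.png

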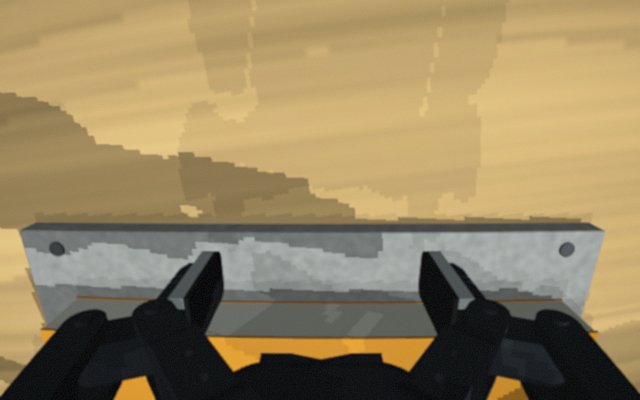

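View pics/d1z.png

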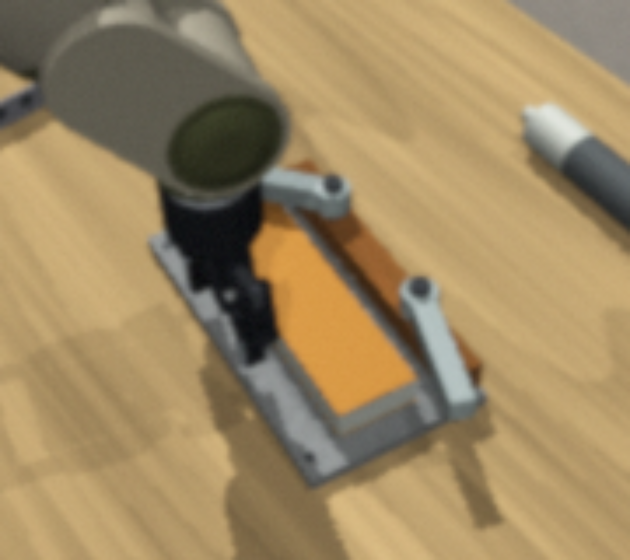

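apply_moves(steps=[[[0,0,0,3,-6,0,1],[0,0,0,4,-12,0,1],[0,0,0,4,-17,0,1],[0,0,0,4,-21,0,1],[0,0,0,4,-25,0,1],[0,0,0,4,-28,0,1],[0,0,0,4,-31,0,1],[0,0,0,4,-34,0,1],[0,0,0,4,-36,0,1],[0,0,0,4,-36,0,1]]])

```text
time: 5.35
eef_pos: [0.4752, 0.0011, 0.0143]
orientation: [-0.47, 0.529, 0.469, 0.529]
contact_force: [0.3, 0.2, 0.6]
finger_gap: 0.0854
```

Run:
```python
from h import *
s=robot.state();print(s['eef_pos'],s['finger_gap'],s['time'],s['contact_force'])
save('wrist','w2.png');im=save('side','d2.png')[140:300,200:380];cv2.imwrite('pics/d2z.png',cv2.resize(im[:,:,::-1],None,fx=3.5,fy=3.5))
```

```text
[0.47519051 0.00105677 0.01433285] 0.0853770042167644 5.35 [0.32619739 0.22898353 0.57820033]
```

View pics/w2.png

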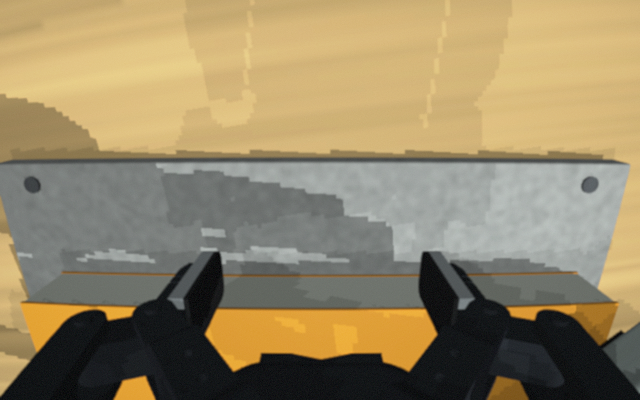

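View pics/d2z.png

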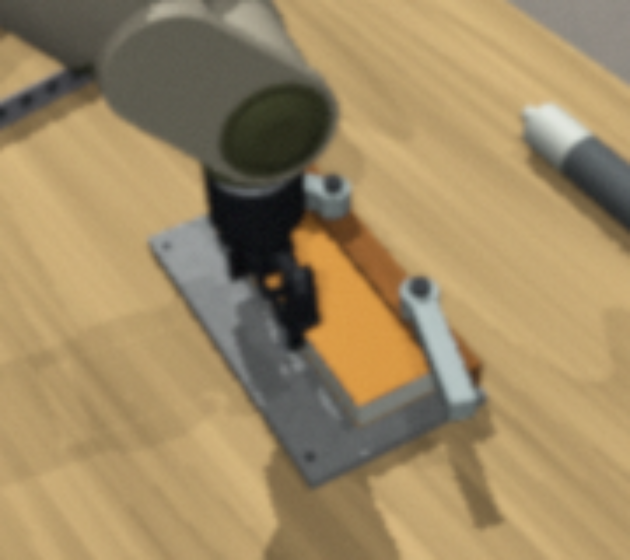

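The strip moved square with the fingers. Now the last few millimetres, slowly.

apply_moves(steps=[[[0,0,0,0,-1,0,1],[0,0,0,0,-2,0,1],[0,0,0,0,-3,0,1],[0,0,0,0,-4,0,1],[0,0,0,0,-4,0,1]]])

```text
time: 5.95
eef_pos: [0.4789, 0.0007, 0.0143]
orientation: [-0.469, 0.529, 0.469, 0.529]
contact_force: [-1.0, 0.6, 2.0]
finger_gap: 0.0854
```

apply_moves(steps=[[[0,0,0,0,-0.5,0,1],[0,0,0,0,-1,0,1],[0,0,0,0,-1,0,1]]])

```text
time: 6.25
eef_pos: [0.4798, 0.0006, 0.0143]
orientation: [-0.469, 0.529, 0.469, 0.529]
contact_force: [-1.9, -0.2, 1.3]
finger_gap: 0.0854
```

apply_moves(steps=[[[0,0,0,0,-0.5,0,1],[0,0,0,0,-1,0,1],[0,0,0,0,-1,0,1]]])

```text
time: 6.55
eef_pos: [0.4798, 0.0006, 0.0142]
orientation: [-0.469, 0.529, 0.47, 0.528]
contact_force: [-6.6, -0.8, 6.2]
finger_gap: 0.0854
```

apply_moves(steps=[[[0,0,0,0,-0.5,0,1],[0,0,0,0,-1,0,1],[0,0,0,0,-1,0,1]]])

```text
time: 6.85
eef_pos: [0.4797, 0.0007, 0.014]
orientation: [-0.468, 0.53, 0.471, 0.528]
contact_force: [-11.9, 0.2, 9.1]
finger_gap: 0.0852
```

Run:
```python
from h import *
s=robot.state();print(s['eef_pos'],s['time'],s['contact_force'])
im=save('side','d3.png')[180:300,230:350];cv2.imwrite('pics/d3z.png',cv2.resize(im[:,:,::-1],None,fx=5,fy=5,interpolation=2))
```

```text
[0.47974128 0.00068991 0.01401647] 6.85 [-11.91648922   0.18173696   9.12408117]
```

View pics/d3z.png

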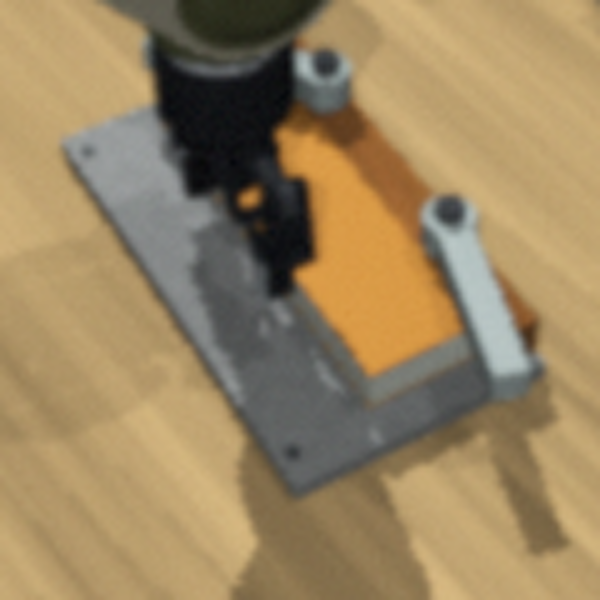

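apply_moves(steps=[[[0,0,0,0,3,0,1],[0,0,0,0,12,0,1],[0,0,0,0,20,0,1],[0,0,0,-40,20,0,1],[0,0,0,-90,20,0,1],[0,0,0,-140,20,0,0],[0,0,0,-190,10,0,0],[0,0,0,-235,0,0,0],[0,0,0,-235,0,0,0],[0,0,0,-235,0,0,0],[0,0,0,-235,0,0,0]]])

```text
time: 8.0
eef_pos: [0.4808, 0.0005, 0.2478]
orientation: [-0.469, 0.529, 0.47, 0.528]
contact_force: [-0.2, 0.7, -0.1]
finger_gap: 0.0002
```

Run:
```python
from h import *
import pickle
s=robot.state();print(s['eef_pos'],s['time'],s['contact_force'],s['finger_gap'])
pickle.dump(s,open('w3.pkl','wb'))
im=save('wrist','w3.png')[95:275,130:490];cv2.imwrite('pics/w3z.png',cv2.resize(im[:,:,::-1],(800,400),interpolation=2))
print(R.from_quat(s['orientation']).as_matrix().round(3))
```

```text
[0.48084529 0.00049767 0.24781738] 8.0 [-0.16441497  0.73440501 -0.05303704] 0.0001613569991623873
[[-0.003 -0.993  0.119]
 [ 0.001  0.119  0.993]
 [-1.     0.003  0.   ]]
```

View pics/w3z.png

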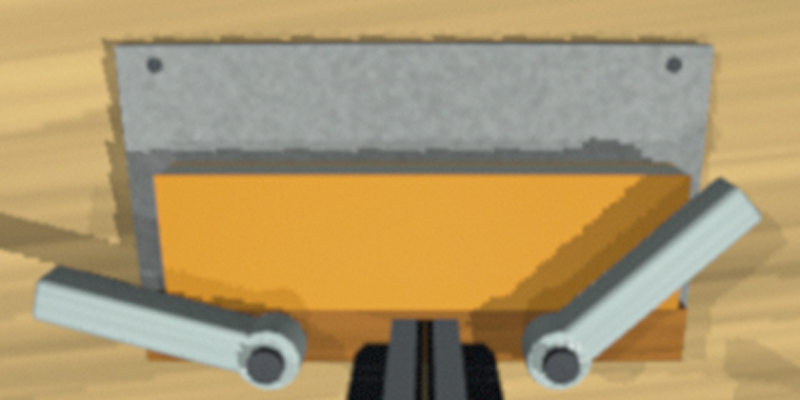

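The strip is flush with the fence along its whole length and no gap shows (edge at y≈312 in the crop). Next I'll plan the keeper pushes.

```bash
cat >> h.py <<'E'
O=np.array([.5195,-.0085]);YAW=np.deg2rad(-6.9)
JR=np.array([[np.cos(YAW),-np.sin(YAW)],[np.sin(YAW),np.cos(YAW)]])
def tojig(p): return (np.atleast_2d(p)[:,:2]-O)@JR*1000
def P(side,th,r=85,c=0,hx=11,hy=6.7):
    k=1 if side=='L' else -1
    u=np.array([-np.cos(th),k*np.sin(th)]);n=np.array([np.sin(th),k*np.cos(th)])
    return np.array([55,70*k])+r*u+n*(11+hx*np.sin(th)+hy*np.cos(th)+c)
def delta(s,pj,z):
    w=np.r_[O+JR@(np.array(pj)/1000),z]
    M=R.from_quat(s['orientation']).as_matrix()
    return ((w-s['eef_pos'])@M*1000).round(1)
E
python3 - <<'E'
from h import *
import pickle;s=pickle.load(open('w3.pkl','rb'))
f=lambda pts:np.array(pts)/2.2222+[130,95]
print('bolts',tojig(wun(s,f([(265,365),(560,365)]),.075)).round(1).tolist())
print('base',tojig(wun(s,f([(113,45),(712,45)]),.012)).round(1).tolist())
print('strip near',tojig(wun(s,f([(153,175),(691,175),(162,310),(500,311)]),.04)).round(1).tolist())
t=tojig(wun(s,f([(748,198),(47,295)]),.068));print('tips',t.round(1).tolist(),np.arctan2(t[0,1]-70,55-t[0,0]),np.arctan2(-70-t[1,1],55-t[1,0]))
s=robot.state()
print('over',delta(s,P('L',.8,c=13),.11))
for th in [.8,.6,.4,.3,.2,.1,.05,0]: print(th,P('L',th).round(1),delta(s,P('L',th,c=13 if th==.8 else 0),.054))
E
```

```text
bolts [[52.9, -68.6], [52.6, 69.5]]
base [[-90.0, -149.4], [-90.3, 149.1]]
strip near [[-30.0, -125.0], [-30.4, 134.6], [40.6, -127.8], [40.6, 44.3]]
tips [[-26.6, 151.5], [21.1, -171.6]] 0.7849903858879589 1.2487059162682745
over [137.7 -62.1 152. ]
0.8 [ 12.7 147.4] [193.7 -62.2 152. ]
0.6 [ -2.3 136.8] [193.7 -37.9 132.3]
0.4 [-14.9 122.9] [193.7 -25.2 118.4]
0.3 [-20.1 114.8] [193.8 -20.  110.4]
0.2 [-24.4 106.2] [193.8 -15.8 101.8]
0.1 [-27.7  97.2] [193.8 -12.4  92.8]
0.05 [-29.   92.5] [193.8 -11.1  88.1]
0 [-30.   87.7] [193.8 -10.1  83.3]
```

apply_moves(steps=[[[0,0,0,40,-62,152,0],[0,0,0,80,-62,152,0],[0,0,0,110,-62,152,0],[0,0,0,130,-62,152,0],[0,0,0,160,-62,152,0],[0,0,0,194,-62,152,0],[0,0,0,194,-62,152,0],[0,0,0,194,-62,152,0]]])

```text
time: 8.85
eef_pos: [0.5612, 0.1438, 0.0556]
orientation: [-0.469, 0.529, 0.47, 0.529]
contact_force: [1.3, 0.9, 0.6]
finger_gap: -0.0
```

Run:
```python
from h import *
s=robot.state();print(s['eef_pos'],tojig(s['eef_pos']),s['time'],s['contact_force'])
save('wrist','w4.png')
im=save('scene','s4.png')[130:250,230:390];cv2.imwrite('pics/s4z.png',cv2.resize(im[:,:,::-1],None,fx=5,fy=5,interpolation=2))
for th in [.8,.6,.4,.3,.2,.1,.05,0]: print(th,delta(s,P('L',th),.054))
```

```text
[0.56118687 0.14377377 0.05556168] [[ 23.09125611 156.17903175]] 8.85 [1.28850404 0.91673769 0.58212181]
0.8 [ 1.6 10.4 -8.8]
0.6 [  1.6  25.4 -19.4]
0.4 [  1.6  38.1 -33.3]
0.3 [  1.6  43.2 -41.3]
0.2 [  1.6  47.5 -49.9]
0.1 [  1.6  50.9 -59. ]
0.05 [  1.6  52.2 -63.6]
0 [  1.6  53.2 -68.4]
```

View pics/w4.png

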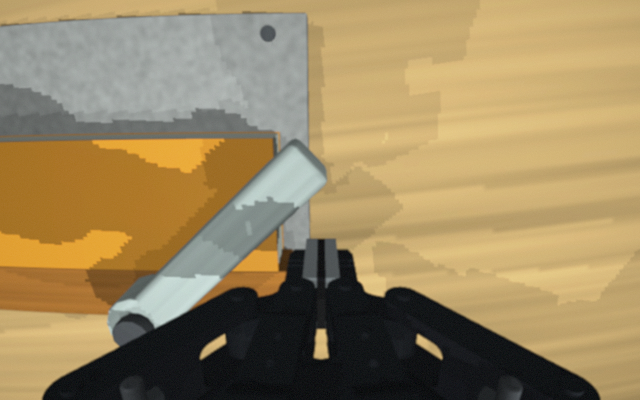

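View pics/s4z.png

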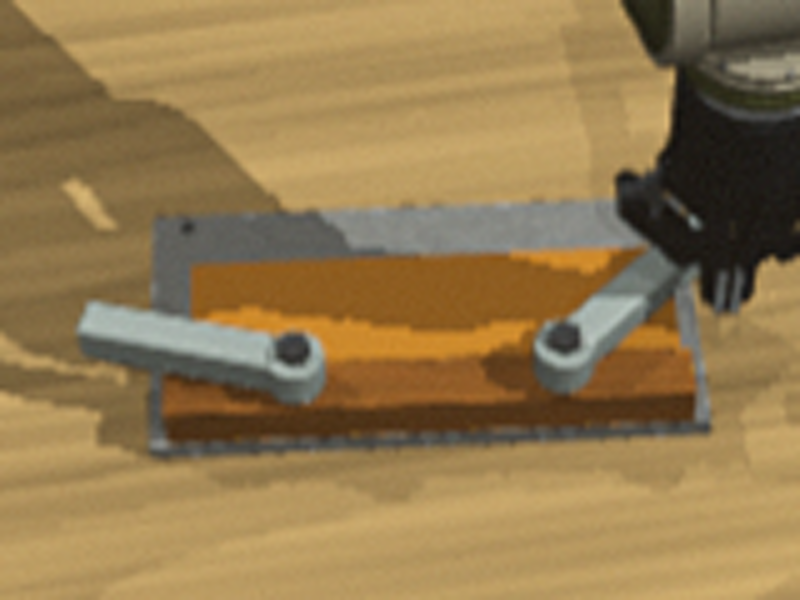

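apply_moves(steps=[[[0,0,0,1,4,-3,0],[0,0,0,1,8,-7,0],[0,0,0,1,12,-10,0],[0,0,0,1,16,-13,0],[0,0,0,1,21,-16,0],[0,0,0,1,25,-19,0],[0,0,0,1,29,-23,0],[0,0,0,1,32,-27,0],[0,0,0,1,35,-30,0],[0,0,0,1,38,-33,0],[0,0,0,1,41,-37,0],[0,0,0,1,43,-41,0],[0,0,0,1,46,-45,0],[0,0,0,1,48,-50,0],[0,0,0,1,50,-54,0],[0,0,0,1,51,-58,0],[0,0,0,1,51,-58,0],[0,0,0,1,51,-58,0]]])

```text
time: 10.75
eef_pos: [0.5036, 0.0922, 0.0542]
orientation: [-0.469, 0.529, 0.469, 0.529]
contact_force: [0.0, 0.0, -0.1]
finger_gap: -0.0002
```

Run:
```python
from h import *
s=robot.state();print(s['eef_pos'],tojig(s['eef_pos']),s['time'],s['contact_force'])
save('wrist','w5.png')
im=save('scene','s5.png')[130:250,230:390];cv2.imwrite('pics/s5z.png',cv2.resize(im[:,:,::-1],None,fx=5,fy=5,interpolation=2))
print(delta(s,P('L',0),.054))
```

```text
[0.50360802 0.09222455 0.05421001] [[-27.87761236  98.08582859]] 10.75 [ 0.01175086  0.02605704 -0.08472345]
[  0.2   2.1 -10.4]
```

View pics/w5.png

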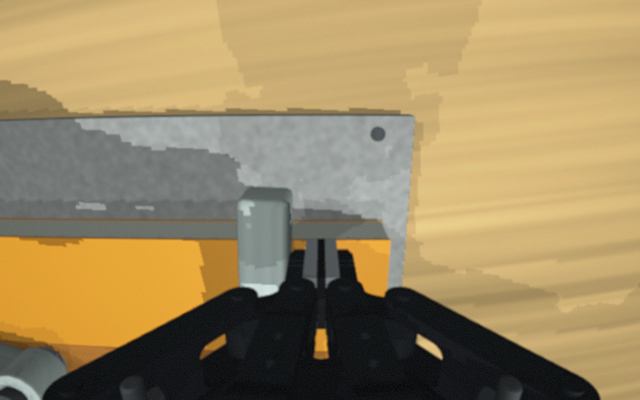

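View pics/s5z.png

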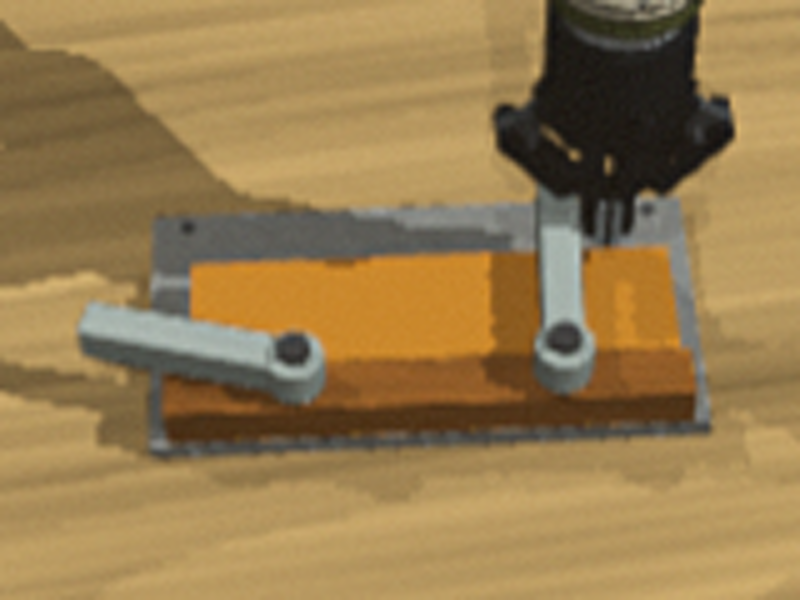

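Run:
```python
from h import *
s=robot.state()
im=cv2.imread('pics/w5.png')[170:300,200:340];cv2.imwrite('pics/w5z.png',cv2.resize(im,None,fx=5,fy=4.6,interpolation=2))
print(tojig(wun(s,[(238,202),(292,202),(238,285),(291,270)],.068)))
```

```text
[[-59.97543895  66.17203753]
 [-60.02459131  87.90104918]
 [-21.7613486   63.33414613]
 [-29.34523507  86.72709811]]
```

View pics/w5z.png

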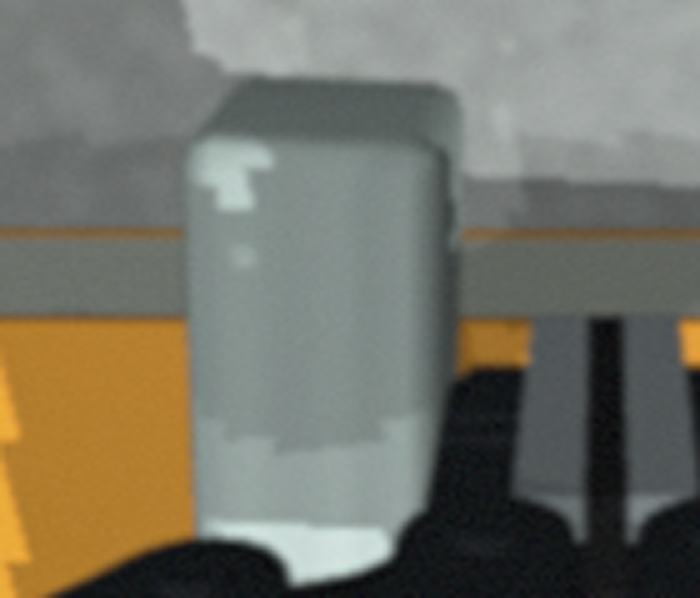

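The finger backs are 14.5 mm thick each, so the bar is already within about 0.03–0.06 rad of square. I'll push 2.5 mm more, then retreat and measure.

apply_moves(steps=[[[0,0,0,0,1,-1,0],[0,0,0,0,2,-2,0],[0,0,0,0,2,-2.5,0],[0,0,0,0,2,-2.5,0],[0,0,0,0,2,6,0],[0,0,0,0,2,16,0],[0,0,0,-40,2,16,0],[0,0,0,-90,2,0,0],[0,0,0,-140,0,-40,0],[0,0,0,-190,0,-80,0],[0,0,0,-196,0,-105,0],[0,0,0,-196,0,-105,0],[0,0,0,-196,0,-105,0]]])

```text
time: 12.15
eef_pos: [0.4914, -0.0119, 0.2505]
orientation: [-0.469, 0.529, 0.469, 0.529]
contact_force: [0.0, 0.7, -1.6]
finger_gap: 0.0004
```

Run:
```python
from h import *
import pickle
s=robot.state();print(s['eef_pos'],tojig(s['eef_pos']),s['time'],s['contact_force'])
pickle.dump(s,open('w6.pkl','wb'))
im=save('wrist','w6.png')[95:275,130:490];cv2.imwrite('pics/w6z.png',cv2.resize(im[:,:,::-1],(800,400),interpolation=2))
```

```text
[ 0.49142658 -0.01185529  0.25047512] [[-27.4669963   -6.70364001]] 12.15 [ 0.03850142  0.67632121 -1.55048618]
```

View pics/w6z.png

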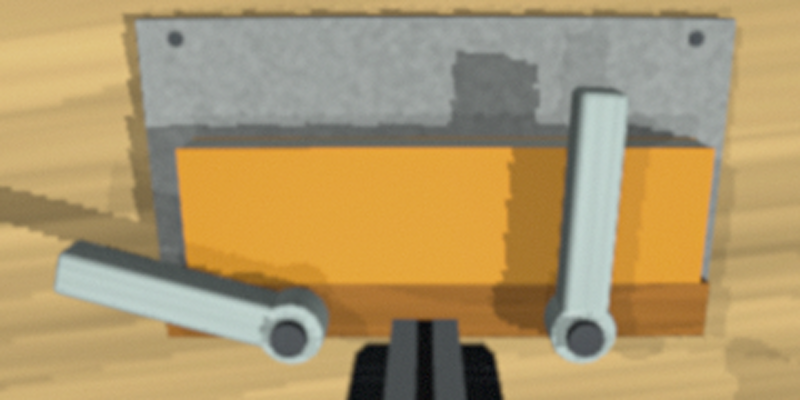

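Run:
```python
from h import *
import pickle;s=pickle.load(open('w6.pkl','rb'))
f=lambda pts:np.array(pts)/2.2222+[130,95]
b=tojig(wun(s,f([(289,338),(584,338)]),.075));print(b)
t=tojig(wun(s,f([(581,93),(627,96),(604,95),(580,290),(615,290)]),.068));print(t)
print('base',tojig(wun(s,f([(135,18),(735,20)]),.012)))
print((t[2]-b[1]), np.arctan2(t[2,1]-b[1,1],b[1,0]-t[2,0]))
# edges profile row-wise
im=cv2.imread('pics/w6.png').astype(int)
for v in (142,155,170,185,200,215): print(v,im[v,378:420].sum(1)//3)
```

```text
[[ 52.76339309 -68.23815306]
 [ 52.80515396  69.38741153]]
[[-60.04217841  62.45087486]
 [-58.8588731   82.57996811]
 [-59.23188703  72.50939266]
 [ 31.52137202  67.52796667]
 [ 31.57197637  84.00505789]]
base [[ -90.31825237 -148.80457203]
 [ -89.62253171  149.5221746 ]]
[-112.03704099    3.12198113] 0.027858406626166544
142 [161 161 159 149 147 147 146 146 127  91  73  76  89 120 149 176 193 198
 201 200 199 197 195 198 199 199 202 200 198 194 196 196 196 187 171 156
 158 159 161 163 163 164]
155 [ 99 100 100 101 102 102 100  92  80  73  76  91 122 152 178 194 201 202
 203 200 197 197 198 198 202 202 201 197 195 198 200 199 183 147 106  85
  87  87  87  87  85  83]
170 [107 108 108 108 109 100  90  80  72  77 102 132 160 185 198 204 204 201
 198 197 197 198 200 202 203 200 196 196 200 202 197 177 148 136 133 135
 135 132 135 135 137 135]
185 [107 109 110 106  97  87  77  75  83 107 140 167 190 201 205 202 200 198
 198 196 196 201 202 201 198 196 199 201 200 191 168 144 135 136 136 135
 135 136 133 135 137 143]
200 [111 109 109  99  86  75  72  86 116 148 175 195 201 204 201 199 198 197
 197 196 200 199 199 197 197 198 202 198 185 154 135 133 134 136 135 136
 135 138 142 145 148 149]
215 [110 106 102  86  74  76  93 125 158 181 195 201 200 200 198 197 194 194
 196 199 198 197 195 197 200 200 189 164 143 136 134 134 135 135 136 135
 136 139 146 148 149 147]
```

Run:
```python
from h import *
import pickle;s=pickle.load(open('w6.pkl','rb'))
for pts in ([(411.7,142),(410.7,155),(409,170),(407.8,185),(406.6,200),(405,215)],[(391.3,142),(390.2,155),(388.8,170),(387.4,185),(386.2,200),(384.8,215)]):
    t=tojig(wun(s,pts,.067));p=np.polyfit(t[:,0],t[:,1],1);print(t.round(1).tolist(),'theta',-p[0])
# jig y dir in same image: fence edge / strip near edge
im=cv2.imread('pics/w6.png');hsv=cv2.cvtColor(im,cv2.COLOR_BGR2HSV)
pts=[]
for u in list(range(220,350,5)):
    col=hsv[:,u]; m=(col[140:200,1]>150)&(col[140:200,2]>120); v=140+np.argmax(m); pts.append((u,v))
t=tojig(wun(s,pts,.04));p=np.polyfit(t[:,1],t[:,0],1);print('strip edge slope',p)
```

```text
[[-55.0, 82.7], [-42.3, 82.6], [-27.2, 82.1], [-11.8, 82.0], [4.0, 82.0], [20.3, 81.6]] theta 0.014444093555312787
[[-54.9, 62.8], [-42.2, 62.4], [-27.2, 61.9], [-11.8, 61.4], [4.0, 61.1], [20.3, 60.6]] theta 0.029370725448504584
strip edge slope [-6.06323489e-03 -3.03033963e+01]
```

Run:
```python
from h import *
s=robot.state()
print(P('R',1.25,c=14,hy=14),delta(s,P('R',1.25,c=14,hy=14),.054))
ref=delta(s,P('R',1.25,c=14,hy=14),.054)
for th in [1.25,1.1,.95,.8,.7,.6,.5,.4,.3,.2,.1,.05,0.02,0]: print(th,P('R',th,hy=13.5).round(1),(delta(s,P('R',th,hy=13.5),.054)-ref).round(1))
```

```text
[  66.01780957 -163.23034319] [ 195.4  -93.8 -157.5]
1.25 [  52.6 -158.8] [ 0.1 13.4  4.5]
1.1 [  40.4 -158. ] [ 0.1 25.5  5.3]
0.95 [  28.2 -155.3] [ 0.1 37.8  8. ]
0.8 [  16.1 -150.7] [ 0.1 49.9 12.6]
0.7 [   8.3 -146.5] [ 0.1 57.7 16.8]
0.6 [   0.9 -141.4] [ 0.1 65.1 21.9]
0.5 [  -6.1 -135.4] [ 0.1 72.  27.9]
0.4 [ -12.5 -128.6] [ 0.1 78.4 34.7]
0.3 [ -18.2 -121.1] [ 0.2 84.1 42.3]
0.2 [ -23.1 -112.8] [ 0.2 89.  50.6]
0.1 [ -27.  -103.9] [ 0.2 92.9 59.5]
0.05 [-28.6 -99.2] [ 0.2 94.5 64.1]
0.02 [-29.5 -96.4] [ 0.2 95.4 67. ]
0 [-30.  -94.5] [ 0.2 95.9 68.9]
```

apply_moves(steps=[[[0,0,0,40,-94,-157,0],[0,0,0,80,-94,-157,0],[0,0,0,110,-94,-157,0],[0,0,0,120,-94,-157,0],[0,0,0,130,-94,-157,0],[0,0,0,165,-94,-157,0],[0,0,0,195,-94,-157,0],[0,0,0,195,-94,-157,0],[0,0,0,195,-94,-157,0]]])

```text
time: 13.1
eef_pos: [0.5663, -0.1777, 0.0552]
orientation: [-0.469, 0.529, 0.47, 0.528]
contact_force: [0.3, 0.7, 1.1]
finger_gap: 0.0003
```

Run:
```python
from h import *
s=robot.state();print(s['eef_pos'],tojig(s['eef_pos']),s['time'],s['contact_force'])
save('wrist','w7.png')
im=save('scene','s7.png')[130:250,230:390];cv2.imwrite('pics/s7z.png',cv2.resize(im[:,:,::-1],None,fx=5,fy=5,interpolation=2))
```

```text
[ 0.56628273 -0.17765534  0.05520342] [[  66.76568374 -162.3098761 ]] 13.1 [0.30183938 0.70237762 1.07249547]
```

View pics/w7.png

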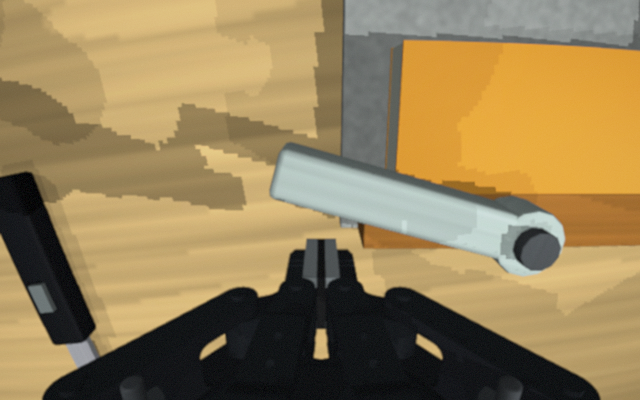

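View pics/s7z.png

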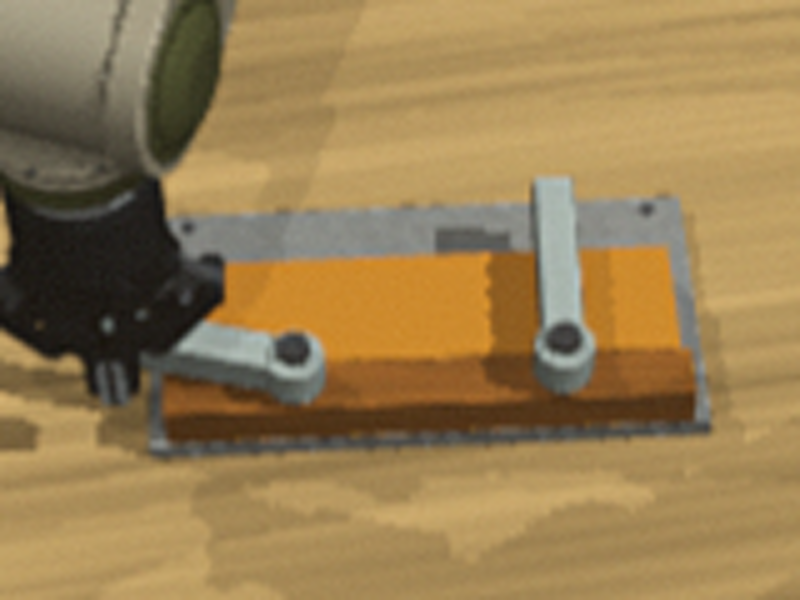

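The finger is on the far side of the right bar with clear space between them. Now the sweep.

apply_moves(steps=[[[0,0,0,1,7,2,0],[0,0,0,1,13,4,0],[0,0,0,1,19,5,0],[0,0,0,1,25,5,0],[0,0,0,1,31,6,0],[0,0,0,1,38,8,0],[0,0,0,1,44,10,0],[0,0,0,1,50,12.5,0],[0,0,0,1,54,15,0],[0,0,0,1,58,17,0],[0,0,0,1,62,19.5,0],[0,0,0,1,65,22,0],[0,0,0,1,69,25,0],[0,0,0,1,72,28,0],[0,0,0,1,75,31,0],[0,0,0,1,78,35,0],[0,0,0,1,81,38.5,0],[0,0,0,1,84,42,0],[0,0,0,1,86.5,46,0],[0,0,0,1,89,50,0]]])

```text
time: 15.2
eef_pos: [0.4834, -0.1184, 0.0543]
orientation: [-0.469, 0.529, 0.469, 0.529]
contact_force: [2.0, -1.0, -0.4]
finger_gap: -0.0
```

apply_moves(steps=[[[0,0,0,0,2,4,0],[0,0,0,0,4,8,0],[0,0,0,0,5,12,0],[0,0,0,0,6,14,0],[0,0,0,0,6,16,0],[0,0,0,0,6,16,0],[0,0,0,0,6,8,0],[0,0,0,0,6,0,0],[0,0,0,-40,6,0,0],[0,0,0,-90,6,10,0],[0,0,0,-140,6,60,0],[0,0,0,-190,6,100,0],[0,0,0,-196,6,115,0],[0,0,0,-196,6,115,0],[0,0,0,-196,6,115,0]]])

```text
time: 16.7
eef_pos: [0.4913, -0.004, 0.2504]
orientation: [-0.47, 0.529, 0.469, 0.529]
contact_force: [0.1, 0.5, -0.2]
finger_gap: -0.0003
```

Run:
```python
from h import *
import pickle
s=robot.state();print(s['eef_pos'],tojig(s['eef_pos']),s['time'],s['contact_force'])
pickle.dump(s,open('w8.pkl','wb'))
im=save('wrist','w8.png')[95:275,130:490];cv2.imwrite('pics/w8z.png',cv2.resize(im[:,:,::-1],(800,400),interpolation=2))
```

```text
[ 0.49133486 -0.00395381  0.25041776] [[-28.50731138   1.12959199]] 16.7 [ 0.09088802  0.49367778 -0.18690609]
```

View pics/w8z.png

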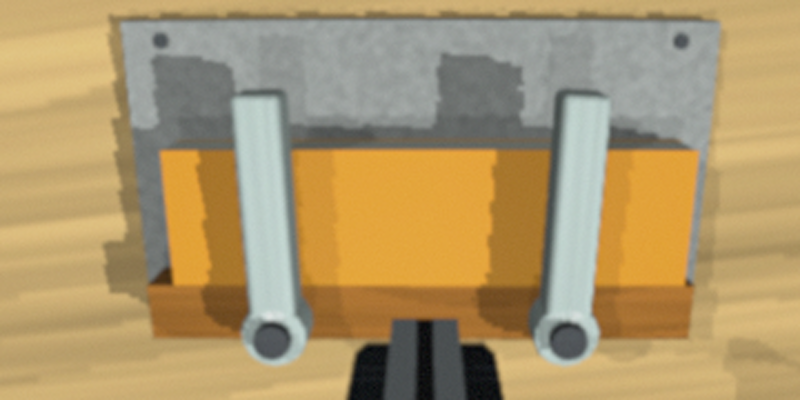

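Run:
```python
from h import *
import pickle;s=pickle.load(open('w8.pkl','rb'))
g=cv2.GaussianBlur(cv2.imread('pics/w8.png'),(3,3),0).astype(float)[:,:,0] # blue: bar high, strip low
def edge(rng,sgn,vs=range(166,222,4)):
    out=[]
    for v in vs:
        d=np.diff(g[v,rng[0]:rng[1]])*sgn; i=np.argmax(d)
        a=d[i-1:i+2]; off=(a[0]-a[2])/(2*(a[0]-2*a[1]+a[2])); out.append((rng[0]+i+.5+off,v))
    t=tojig(wun(s,out,.067));k=np.polyfit(t[:,0],t[:,1],1);return t,k,np.polyval(k,-60),np.polyval(k,55),np.abs(t[:,1]-np.polyval(k,t[:,0])).max()
for n,r,sg in [('R outer',(228,250),1),('R inner',(250,275),-1),('L inner',(368,390),1),('L outer',(390,412),-1)]:
    t,k,a,b,e=edge(r,sg);print(n,'slope',k[0].round(4),a.round(1),b.round(1),'res',e.round(2))
f=lambda pts:np.array(pts)/2.2222+[130,95]
b=tojig(wun(s,f([(273,340),(568,340)]),.075));t=tojig(wun(s,f([(258,96),(585,96)]),.068));print(b,t)
# strip edges slope
h=cv2.cvtColor(cv2.imread('pics/w8.png'),cv2.COLOR_BGR2HSV)
gg=cv2.imread('pics/w8.png').astype(float)
for nm,lo,hi,sg,z in [('near',150,175,1,.04),]:
    pts=[]
    for u in range(270,370,4):
        d=np.diff(gg[lo:hi,u,2]-gg[lo:hi,u,0]);i=np.argmax(d);pts.append((u,lo+i+.5))
    tt=tojig(wun(s,pts,z));print(nm,np.polyfit(tt[:,1],tt[:,0],1))
c=tojig(wun(s,f([(122,22),(719,22)]),.012));print('base',c)
```

```text
R outer slope 0.0209 -82.2 -79.8 res 0.23
R inner slope 0.0253 -61.5 -58.6 res 0.1
L inner slope -0.0229 62.9 60.2 res 0.16
L outer slope -0.022 83.6 81.0 res 0.14
[[ 52.9289357  -67.85345841]
 [ 52.56783304  69.86216036]] [[-59.60720998 -69.40692399]
 [-59.96299673  71.9345177 ]]
near [-2.46927923e-03 -3.11662832e+01]
base [[ -89.17440974 -147.99302369]
 [ -89.9004206   149.03960617]]
```

Both bars look square in the crop, from (258,95) to (273,340) and from (585,95) to (568,340). The edge fit leaves about 0.02 rad outward on each, so I'll give each a light nudge.

Run:
```python
from h import *
s=robot.state()
for p in [(-30,112),(-30,93.8),(-30,-112),(-30,-93.8)]: print(p,delta(s,p,.054))
```

```text
(-30, 112) [195.5   0.8 111.4]
(-30, 93.8) [195.5   0.8  93.2]
(-30, -112) [ 195.5    1.1 -112.6]
(-30, -93.8) [195.5   1.1 -94.4]
```

apply_moves(steps=[[[0,0,0,30,1,50,0],[0,0,0,60,1,90,0],[0,0,0,100,1,111,0],[0,0,0,150,1,111,0],[0,0,0,180,1,111,0],[0,0,0,195,1,111,0],[0,0,0,195,1,106,0],[0,0,0,195,1,101,0],[0,0,0,195,1,98,0],[0,0,0,195,1,96,0],[0,0,0,195,1,94,0],[0,0,0,195,1,93.2,0],[0,0,0,195,1,93.2,0],[0,0,0,195,1,93.2,0]]])

```text
time: 18.15
eef_pos: [0.5013, 0.0889, 0.0553]
orientation: [-0.469, 0.529, 0.469, 0.529]
contact_force: [-0.6, 0.1, -0.3]
finger_gap: 0.0
```

apply_moves(steps=[[[0,0,0,0,0,8,0],[0,0,0,0,0,18,0],[0,0,0,-50,0,18,0],[0,0,0,-100,0,0,0],[0,0,0,-140,0,-50,0],[0,0,0,-140,0,-100,0],[0,0,0,-140,0,-150,0],[0,0,0,-120,0,-200,0],[0,0,0,-80,0,-206,0],[0,0,0,-35,0,-206,0],[0,0,0,0,0,-206,0],[0,0,0,0,0,-206,0],[0,0,0,0,0,-206,0]]])

```text
time: 19.45
eef_pos: [0.4776, -0.1154, 0.0562]
orientation: [-0.47, 0.529, 0.469, 0.529]
contact_force: [0.2, 0.9, 0.5]
finger_gap: -0.0
```

Run:
```python
from h import *
s=robot.state();print(tojig(s['eef_pos']),s['eef_pos'][2],s['time'],s['contact_force'])
print(delta(s,(-30,-93.8),.054))
```

```text
[[ -28.80153507 -111.15831389]] 0.05617694165428022 19.45 [0.17544041 0.9298959  0.51571146]
[ 2.2  1.2 17.4]
```

apply_moves(steps=[[[0,0,0,0,0,5,0],[0,0,0,0,0,10,0],[0,0,0,0,0,13,0],[0,0,0,0,0,15,0],[0,0,0,0,0,17,0],[0,0,0,0,0,17.5,0],[0,0,0,0,0,17.5,0],[0,0,0,0,0,8,0],[0,0,0,0,0,0,0],[0,0,0,-50,0,0,0],[0,0,0,-100,0,10,0],[0,0,0,-150,0,60,0],[0,0,0,-195,0,100,0],[0,0,0,-196,0,113,0],[0,0,0,-196,0,113,0],[0,0,0,-196,0,113,0]]])

```text
time: 21.05
eef_pos: [0.4903, -0.0037, 0.2512]
orientation: [-0.47, 0.529, 0.47, 0.529]
contact_force: [-0.1, -0.4, -0.7]
finger_gap: 0.0001
```

Run:
```python
from h import *
s=robot.state();print(tojig(s['eef_pos']),s['time'],s['contact_force'])
im=save('wrist','w9.png');cv2.imwrite('pics/w9z.png',cv2.resize(im[95:275,130:490,::-1],(800,400),interpolation=2))
save('scene','s9.png');a=cv2.imread('pics/s9.png')[150:240,230:390];cv2.imwrite('pics/s9z.png',cv2.resize(a,None,fx=5,fy=5,interpolation=2))
g=cv2.GaussianBlur(cv2.imread('pics/w9.png'),(3,3),0).astype(float)[:,:,0]
for n,r,sg in [('R outer',(228,250),1),('R inner',(250,275),-1),('L inner',(368,390),1),('L outer',(390,412),-1)]:
    out=[]
    for v in range(166,222,4):
        d=np.diff(g[v,r[0]:r[1]])*sg; i=np.argmax(d); a=d[i-1:i+2]
        out.append((r[0]+i+.5+(a[0]-a[2])/(2*(a[0]-2*a[1]+a[2])),v))
    t=tojig(wun(s,out,.067));k=np.polyfit(t[:,0],t[:,1],1);print(n,k[0].round(4),np.polyval(k,[-60,55]).round(1))
```

```text
[[-29.59944782   1.21084077]] 21.05 [-0.12247781 -0.42409541 -0.74763235]
R outer -0.0168 [-77.9 -79.8]
R inner -0.0126 [-57.1 -58.5]
L inner -0.012 [61.4 60.1]
L outer -0.0072 [81.9 81. ]
```

View pics/w9z.png

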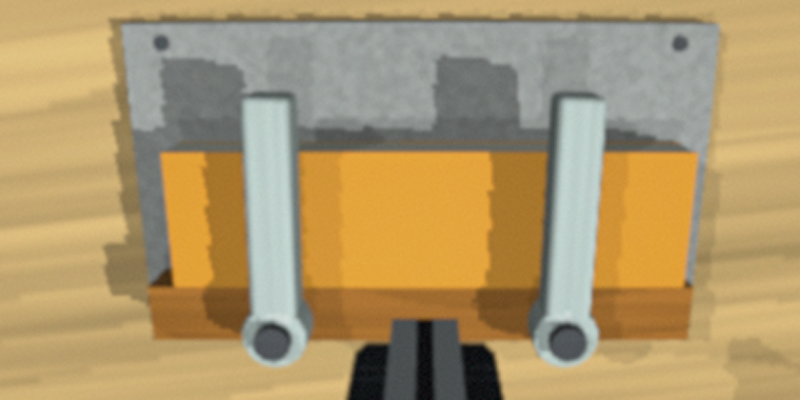

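View pics/s9.png

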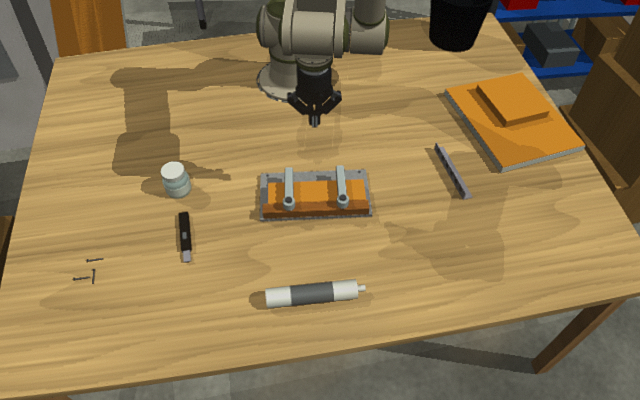

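Run:
```python
from rig import robot
print(robot.finish_job(), robot.state()['time'])
```

```text
the job is handed in; nothing more can be done
the job is handed in; nothing more can be done
```

The strip is pushed home against the fence and both keeper bars lie square across it. I handed the job in at about 21 s of the 67 s allowed, and no verdict was reported.

- **Strip:** I pushed its near edge with the open fingers until it came up hard against the fence, at about 12 N. In the picture taken right after that push, its near edge measured at jig x = -30.0 to -30.4 mm, where home is -30. No gap shows along the fence there or in the last wrist picture.
- **Keeper bars:** I swung the left bar and then the right with the shut fingers. Both first measured about 0.02 rad outward, so I gave each a small extra nudge.
- **Final angles:** From the bar edges in the last wrist picture, the left bar is at about +0.01 rad and the right at about -0.015 rad. These are good to about 0.01–0.02 rad.
- **Rest of the bench:** In the last scene picture the tub, angle, cartridge and knife look where they were at the start. The arm had backed off well above the jig, touching nothing.

**Disagreements:** At the start the side camera's network positions were 10–30 mm off the scene camera's, so I used the wrist camera and my own pixel calculations instead. My first figure for the finger thickness was too small, so the left bar came round sooner than planned, but it did not overshoot.

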